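Seat a plug adapter in its holding jig

ROBOT

A 6-joint arm with a two-finger parallel gripper is mounted at the origin on a cart in front of the work surface, level with it; the furniture and walls round the work are solid. World frame = base frame: x ahead of the robot, y to its left, z up, the work surface at z = 0. Lengths are in m, angles in rad, forces in N, time in s.
With the tool pointing down it reaches from about 0.35 to 0.975 m from the base axis. Payload 4.9 kg.
Tool frame: the origin (TCP) lies on the front face of the gripper's body, between the roots of the fingers; the fingertips stand ctrl.finger_overhang ahead of it and the grasp point (between the pads) lies 54 mm ahead of it (ctrl.finger_overhang is the distance from the TCP to the fingertips, in m); z points along the fingers, y is the line along which they close (so a half turn about z gives the same grasp; the last joint's range is limited). The gripper opens to 85 mm and grips with 20 to 120 N. Pads are 22 mm wide; open, the fingers measure 114 mm over their backs; the gripper's body (76 mm by 85 mm) begins 54 mm behind the grasp point. The pads swing forward as they close: fully open they stand 13 mm farther back than shut.
Start: joints at [-1.351, 0.053, 1.613, -0, 1.476, -0.119], TCP at [0.208, -0.589, 0.304] pointing down, gripper open.
Joint ranges: [-3.01, 3.01], [-1.01, 2.22], [0.06, 2.58], [-1.02, 4.17], [0.09, 2.62], [-3.14, 3.14]. Speed limits (rad/s): [2.57, 2.57, 3.14, 3.14, 3.14, 3.14].

INTERFACE

Orientations are given as a rotation vector (axis times angle).
In Python, from station import ctrl, vision gives the robot as it stands. The module is installed in compiled form; this text tells all that it offers.
- The arm moves only by the tool drive_tool, never from a script. Its argument "rows" is a list of rows, each a list of 2 entries, a list of its own where there are three numbers: the shift along the tool's x, y, z in m, then the turn about the tool's z in rad. A call has 1 to 10 rows; each row shifts and turns the commanded pose from where the row before left it, along the tool's axes as they then stand; what a row does not reach is not made up. A row lasts 1/10 s, in which the tool goes at most 50 mm and 8.59 degrees, less where a joint would pass 70% of its speed; a pose out of reach is approached as far as the arm can. A call with a gripper value outside its range is refused whole. "jaw" is the closure, from 0 (fully open) to 1 (shut), set as the call begins (left out, the last holds). The fingers move at their own pace and stop on an object; "grip_force" is the grip in N (left out, the last holds). Time passes only in rows, so rows that do not move let the fingers close. It gives the time, the measured TCP pose, the force, the opening and the grip force at its end, in the units of the state.
- ctrl.get_obs(): the state, without advancing time (a new reading comes with each control period).
- vision.get_image(name): name is "side" or "top"; returns a dict with "image" (480x640x3 uint8, blue, green, red), "vertical_fov" (degrees; the focal length in pixels is half the picture's height over the tangent of half this angle, whatever the lens; pixels are square), "cx", "cy" (the principal point, pixels), "R" (3x3) and "t" (3): a world point X has camera coordinates R X + t. Camera axes: x right, y down, z forward; pixel columns grow to the right and rows downward; lengths in m; the calibration is good to about 2 mm. A picture is of the moment at which its call begins. There is no depth.
- ctrl.finish_job(): hands the job in; it is judged then, once.
The state is a dict: "t": time; "q": joint angles; "dq": joint speeds; "effort": joint torques, N m; "tool_pos": TCP position; "tool_rot": TCP orientation; "contact_force": force on the tool from outside, world axes, zero at the start; "wrist_torque": the same for the moment, N m; "opening": finger opening in m; "grip_force": force on a finger pad.
Only numpy, scipy, OpenCV 4.12 (cv2) and the standard library are available. Lean on these libraries where they do the work, as an engineer would, in place of code of your own. Each camera call takes 0.05 s, during which the arm holds its last target. There are 200 camera calls.

TASK

The small black plug adapter is to be opened for repair. Pick it up and seat it in the pocket of the wooden holding jig, right side up as it lies now, flat on the pocket floor with its long sides along the pocket's long sides; set it down rather than drop it, and let go. Leave the metal tin and the flat bit case where they are.

Things in the scene. Friction and masses are not known exactly. Their poses are not given: they have to be found in the camera images.
- adapter: plug adapter, a small plain black box with a small white label, loose, 34 (x) x 52 (y) x 26 (z) mm, 50 g nominal. Origin: centre of its underside; z up; its long side lies along y. Taken from above across the 34 mm width (along its x). It may go into the pocket either way round (a half turn makes no difference).
- pocket (a point): Centre of the pocket floor, 9 mm above the table, in a fixed wooden jig (base 100 (x) x 118 (y) mm). z up, long side along y. Pocket 42 (x) x 60 (y) mm, ringed by fences 14 mm wide, 10 mm above the floor, inner upper 5 mm bevelled at 45 degrees (mouth 52 x 70 mm). The middle 34 mm of each long side has no fence: a notch at floor level for fingers. A seated adapter stands 16 mm above the fences.
- tin_box: bystander: closed grey metal tin, loose, 63 (x) x 89 (y) x 23 mm. Origin: centre of its underside. To be left alone.
- bit_case: bystander: flat black case of screwdriver bits with an orange latch, loose, 38 (x) x 85 (y) x 14 mm. Origin: centre of its underside. To be left alone.
Mind the look-alikes: they are no part of the job. Several things have the shape of the adapter; the one meant has the colours described above. Leave any yellow look-alike of the part that bears pocket alone.

How it is judged:
By the outcome, as a careful person would: the job done as asked, in the order asked, and still so for the second after the job is handed in, with the robot touching nothing.
It also fails if it takes over 35 s, if anything falls off the work surface, if the arm or the gripper's body presses on something with over 40 N, if the wrist force passes 120 N, or if a joint passes its speed limit or range.

## Working session

There is one attempt and no reset: what is moved stays moved. The work goes in short steps, Python scripts to look and compute and a tool call to move; the robot and the scene stay as the last step left them, time stands still between calls to the robot, and variables do not carry over. Pictures are saved under pics/ and viewed, at most 10 in all, crops included, and the job is handed in when it is done.

Besides the shell and the picture viewer there is one more tool, called after "Call:" in YAML: its name, and indented under it one key for each argument. drive_tool: Moves the arm, as the interface text tells. Its arguments: {"type":"object","properties":{"rows":{"type":"array","items":{"type":"array"}},"jaw":{"type":"number"},"grip_force":{"type":"number"}},"required":["rows"]}

```bash
mkdir -p pics
cat > h.py <<'E'
import numpy as np, cv2
from station import ctrl, vision
def ray(im,u,v,z):
    f=im["image"].shape[0]/2/np.tan(np.radians(im["vertical_fov"])/2)
    R=np.array(im["R"]);t=np.array(im["t"])
    d=R.T@np.array([(u-im["cx"])/f,(v-im["cy"])/f,1]);c=-R.T@t
    return c+d*(z-c[2])/d[2]
def proj(im,X):
    f=im["image"].shape[0]/2/np.tan(np.radians(im["vertical_fov"])/2)
    p=np.array(im["R"])@np.array(X)+np.array(im["t"]);return im["cx"]+f*p[0]/p[2],im["cy"]+f*p[1]/p[2]
E
python3 - <<'E'
from h import *
for n in("top","side"):
    im=vision.get_image(n);cv2.imwrite(f"pics/{n}0.png",im["image"])
    print(n,im["vertical_fov"],im["cx"],im["cy"],-np.array(im["R"]).T@im["t"]);print(np.array(im["R"]).round(3))
o=ctrl.get_obs();print(ctrl.finger_overhang,o)
E
```

```text
top 53.157002425728976 322.0374707037041 238.4902325175883 [ 0.48511625 -0.01719496  1.02824972]
[[ 0.018 -1.    -0.   ]
 [-0.994 -0.018 -0.106]
 [ 0.106  0.002 -0.994]]
side 43.05937921119679 324.4992724518086 224.16587391006547 [0.61018594 0.88630993 0.72690564]
[[-0.997  0.069 -0.019]
 [ 0.057  0.603 -0.796]
 [-0.043 -0.795 -0.606]]
0.0726 {'t': 0.1, 'q': array([-1.35098072e+00,  5.32935508e-02,  1.61411162e+00, -6.52329403e-06,
        1.47602383e+00, -1.18995373e-01]), 'dq': array([ 0.00013534, -0.00257405, -0.00360014,  0.00194035, -0.00247107,
       -0.00074796]), 'effort': array([-4.79960217e-04, -3.94906783e+01, -3.71361530e+01, -1.87526243e-04,
        3.97270560e-03,  1.41950345e-06]), 'tool_pos': array([ 0.20763865, -0.58905716,  0.30281109]), 'tool_rot': array([-3.09481369e+00, -5.29352962e-01,  1.55444234e-04]), 'contact_force': array([-0.30478734, -0.42891904,  0.25393545]), 'wrist_torque': array([ 0.02340175, -0.06144978,  0.04077747]), 'grip_force': 0.0, 'opening': 0.08538335757381368}
```

View pics/top0.png

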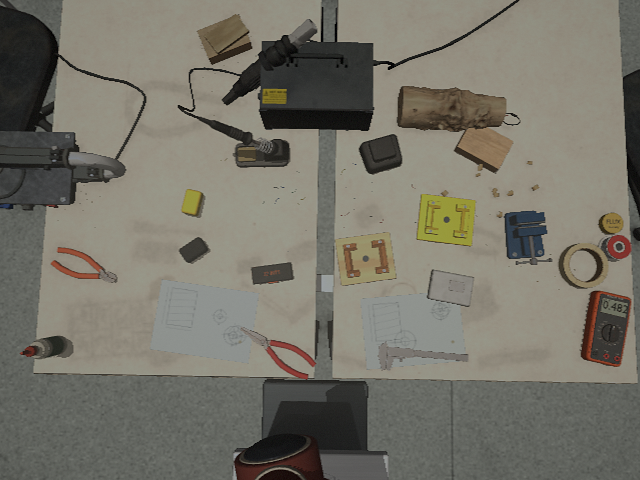

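View pics/side0.png

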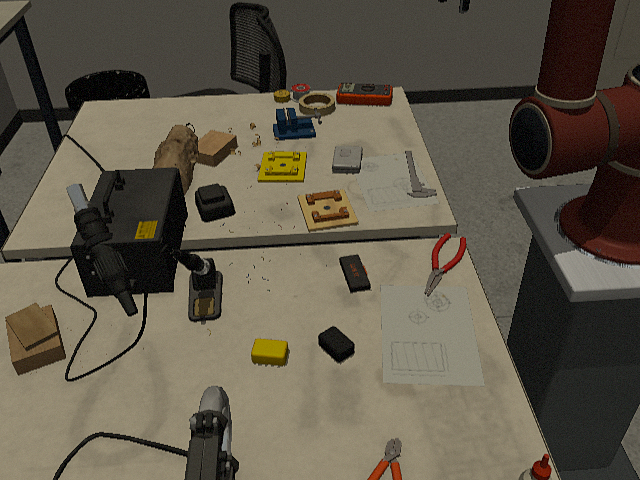

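The top view has three candidates for the adapter: the small black box at (194,250), the yellow box at (192,202), and the larger rounded black gadget at (380,153). The black box at (194,250) fits in size and colour. The wooden jig is at (366,258), and the yellow jig at (446,219) is its look-alike. The tin is at (450,287) and the bit case at (272,273). I'll confirm in one enlarged crop.

Run:
```python
from h import *
a=cv2.imread("pics/top0.png");s=cv2.imread("pics/side0.png")
def c(i,x,y,w,h,W,H):
    return cv2.convertScaleAbs(cv2.resize(i[y:y+h,x:x+w],(W,H),interpolation=cv2.INTER_CUBIC),alpha=1.4,beta=20)
top=np.hstack([c(a,169,230,50,40,375,300),c(a,326,223,80,64,375,300)])
bot=np.hstack([c(s,312,320,50,40,375,300),c(s,288,178,80,64,375,300)])
cv2.imwrite("pics/crop1.png",np.vstack([top,bot]))
```

```text
(no output)
```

View pics/crop1.png

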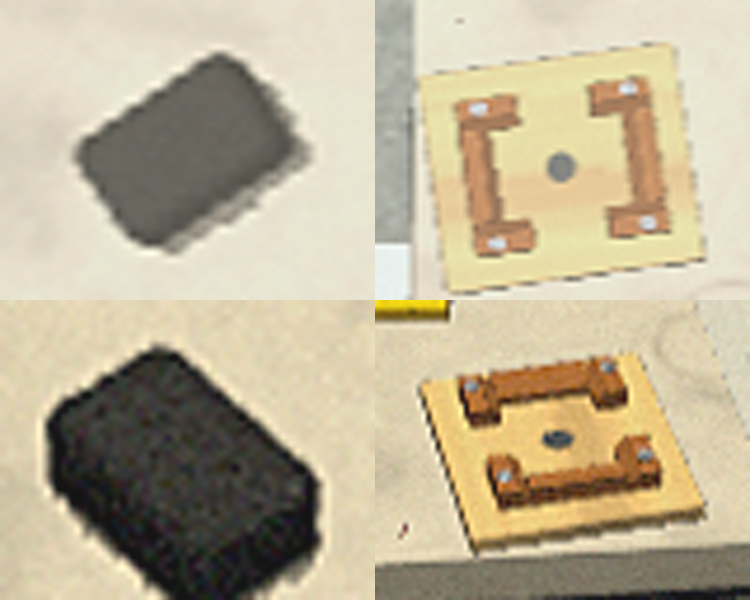

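No label shows from either camera, so it must be on a side facing away. Of the candidates, only the black box at (194,250) has the right size: about 48 x 33 mm, against roughly 88 mm for the gadget at (380,153). The jig's notches face up and down in the top image, so the pocket's long axis runs roughly along world y. Next I'll fit box silhouettes in both cameras.

```bash
cat > fit.py <<'E'
from h import *
from scipy.optimize import minimize
def box(p,sz,z0=0):
    c,s=np.cos(p[2]),np.sin(p[2]);r=[]
    for a in(-.5,.5):
        for b in(-.5,.5):
            for k in(0,1):
                x,y=a*sz[0],b*sz[1];r.append([p[0]+c*x-s*y,p[1]+s*x+c*y,z0+k*sz[2]])
    return r
def rend(im,p,sz,z0=0):
    m=np.zeros((480,640),np.uint8);q=np.array([proj(im,X) for X in box(p,sz,z0)],np.float32)
    h=cv2.convexHull(q)[:,0];cv2.fillConvexPoly(m,np.round(h*256).astype(np.int32),255,cv2.LINE_AA,8);return m/255.
def fit(ims,masks,p0,sz,z0=0):
    ms=[cv2.GaussianBlur(m.astype(float),(0,0),1.2) for m in masks]
    f=lambda p:sum(((cv2.GaussianBlur(rend(i,p,sz,z0),(0,0),1.2)-m)**2).sum() for i,m in zip(ims,ms))
    best=min((minimize(f,[p0[0],p0[1],p0[2]+d],method="Nelder-Mead",options=dict(initial_simplex=np.array([p0[0],p0[1],p0[2]+d])+np.array([[0,0,0],[.01,0,0],[0,.01,0],[0,0,.15]]),xatol=1e-5,fatol=1e-3)) for d in(-.3,0,.3)),key=lambda r:r.fun)
    return best.x,best.fun,[m.sum() for m in masks]
def comp(mask,u,v):
    n,l=cv2.connectedComponents(mask.astype(np.uint8));w=l[v-5:v+6,u-5:u+6].ravel();w=w[w>0]
    m=(l==np.bincount(w).argmax()).astype(np.uint8)
    c,_=cv2.findContours(m,cv2.RETR_EXTERNAL,cv2.CHAIN_APPROX_NONE);cv2.drawContours(m,c,-1,1,-1);return m
E
python3 - <<'E'
from fit import *
T,S=vision.get_image("top"),vision.get_image("side")
def dark(i,th): return i["image"].max(2)<th
ad=(.034,.052,.026)
mt,ms=comp(dark(T,105),194,250),comp(dark(S,100),336,343)
p0=[*ray(T,194,250,.026)[:2],0]
u=ray(T,180,250.7,.026)-ray(T,198,237,.026);p0[2]=np.arctan2(u[1],u[0])-np.pi/2
print("p0",p0)
for n,a in(("T",([T],[mt])),("S",([S],[ms])),("TS",([T,S],[mt,ms]))):print(n,fit(*a,p0,ad))
def wood(i):
    h=cv2.cvtColor(i["image"],cv2.COLOR_BGR2HSV);return (h[...,1]>75)&(h[...,2]>60)&(h[...,0]<30)
wt,ws=comp(wood(T),350,268),comp(wood(S),320,222)
p0=[*ray(T,366,258,.009)[:2],.1]
for n,a in(("T",([T],[wt])),("S",([S],[ws])),("TS",([T,S],[wt,ws]))):print(n,fit(*a,p0,(.1,.118,.009)))
q=[ray(T,326+(x-375)/4.6875,223+y/4.6875,.009) for x,y in((418,76),(672,43),(706,260),(450,292))]
print(np.mean(q,0),[np.linalg.norm(q[i]-q[i-1]).round(4) for i in range(4)],np.arctan2(*(q[0]-q[1])[:2]), ray(T,326+(561-375)/4.6875,223+167/4.6875,.009))
o=[]
for I,a,b in((T,mt,wt),(S,ms,ws)):
    v=I["image"].copy()
    for m in(a,b):
        c,_=cv2.findContours(m,0,1);cv2.drawContours(v,c,-1,(0,0,255),1)
    o.append(v)
cv2.imwrite("pics/seg.png",np.hstack([cv2.resize(o[0][180:330,150:450],(400,200)),cv2.resize(o[1][170:370,240:440],(400,400))[:200]]) )
E
```

```text
p0 [np.float64(0.5630697628869569), np.float64(0.2527446118419754), np.float64(0.6817888395959169)]
T (array([0.56398545, 0.25563146, 0.63133612]), np.float64(9.56408075806868), [np.uint64(503)])
S (array([0.56302881, 0.25462103, 0.54984025]), np.float64(72.77632876372672), [np.uint64(882)])
TS (array([0.56326256, 0.25523647, 0.57350829]), np.float64(86.2177630554059), [np.uint64(503), np.uint64(882)])
T (array([ 0.56119941, -0.1062925 ,  0.1648383 ]), np.float64(461.985007734623), [np.uint64(2016)])
S (array([ 0.55062885, -0.11360456,  0.14061736]), np.float64(59.81431145750406), [np.uint64(1803)])
TS (array([ 0.55309132, -0.10999005,  0.14928353]), np.float64(620.9671688487741), [np.uint64(2016), np.uint64(1803)])
[ 0.55250766 -0.10891736  0.009     ] [np.float64(0.099), np.float64(0.117), np.float64(0.0997), np.float64(0.1166)] -0.14789859950116252 [ 0.55258676 -0.10868414  0.009     ]
```

```bash
cat > go.py <<'E'
from h import *
from scipy.spatial.transform import Rotation as Ro
def go(x,y,yaw):
    o=ctrl.get_obs();R=Ro.from_rotvec(o["tool_rot"]).as_matrix()
    a=np.arctan2(R[1,1],R[0,1]);d=(yaw-a+np.pi/2)%np.pi-np.pi/2
    v=R.T@(np.array([x,y,o["tool_pos"][2]])-o["tool_pos"])
    print("t",o["t"],"pos",o["tool_pos"].round(4),"tooly yaw",a.round(4),"shift tool",v.round(4),"turn about tool z",(-d).round(4),"q6",o["q"][5].round(3),"tilt",R[2].round(4),"open",o["opening"],"F",o["contact_force"].round(1))
E
python3 - <<'E'
from go import *
S=vision.get_image("side");print(ray(S,327.04,207.65,.009))
go(.5637,.2553,.61)
E
```

```text
[ 0.55012988 -0.11033213  0.009     ]
t 0.25 pos [ 0.2077 -0.5892  0.3033] tooly yaw -1.232 shift tool [ 0.6165 -0.6782  0.0008] turn about tool z 1.2996 q6 -0.119 tilt [ 1.e-04 -1.e-03 -1.e+00] open 0.08546433922022535 F [ 0.6  0.1 -0.5]
```

View pics/seg.png

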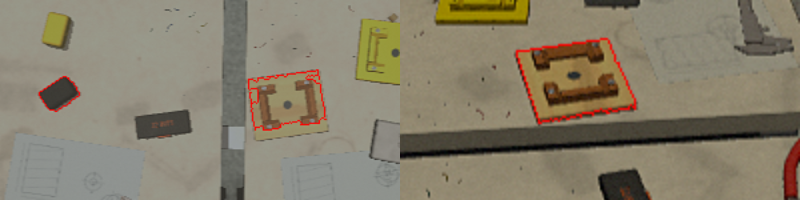

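Call:
drive_tool:
  rows:
    - [[0.015,-0.0165,0],0]
    - [[0.025,-0.0275,0],0]
    - [[0.03,-0.033,0],0]
    - [[0.03,-0.033,0],0]
    - [[0.03,-0.033,0],0]
    - [[0.03,-0.033,0],0]
    - [[0.03,-0.033,0],0]
    - [[0.03,-0.033,0],0]
    - [[0.03,-0.033,0],0]
    - [[0.03,-0.033,0],0]
  jaw: 0.2

```text
t: 1.25
tool_pos: [0.3697, -0.2042, 0.304]
tool_rot: [3.096, 0.529, 0.001]
contact_force: [0.8, -0.5, 0.2]
opening: 0.068
grip_force: 0.0
```

Call:
drive_tool:
  rows:
    - [[0.03,-0.033,0],0]
    - [[0.03,-0.033,0],0]
    - [[0.03,-0.033,0],0]
    - [[0.03,-0.033,0],0]
    - [[0.03,-0.033,0],0]
    - [[0.03,-0.033,0],0]
    - [[0.03,-0.033,0],0]
    - [[0.03,-0.033,0],0]
    - [[0.03,-0.033,0],0]
    - [[0.03,-0.033,0],0]

```text
t: 2.25
tool_pos: [0.5431, 0.207, 0.3038]
tool_rot: [3.096, 0.53, 0.0]
contact_force: [0.5, -0.8, 1.0]
opening: 0.0682
grip_force: 0.0
```

Call:
drive_tool:
  rows:
    - [[0.02,-0.022,0],0]
    - [[0.01,-0.011,0],0]
    - [[0,0,0],-0.1]
    - [[0,0,0],-0.14]
    - [[0,0,0],-0.14]
    - [[0,0,0],-0.14]
    - [[0,0,0],-0.14]
    - [[0,0,0],-0.14]
    - [[0,0,0],-0.14]
    - [[0,0,0],-0.14]

```text
t: 3.25
tool_pos: [0.5599, 0.2453, 0.3039]
tool_rot: [2.379, 2.052, -0.001]
contact_force: [0.3, 0.0, -1.1]
opening: 0.0685
grip_force: 0.0
```

Call:
drive_tool:
  rows:
    - [[0,0,0],-0.14]
    - [[0,0,0],-0.14]
    - [[0,0,0],-0.14]
    - [[0,0,0],-0.14]
    - [[0,0,0],-0.14]
    - [[0,0,0],-0.06]
    - [[0,0,0],0]
    - [[0,0,0],0]

```text
t: 4.05
tool_pos: [0.56, 0.2456, 0.3039]
tool_rot: [-1.457, -2.783, 0.0]
contact_force: [-0.4, 0.5, 0.9]
opening: 0.0684
grip_force: 0.0
```

Run:
```python
from go import *
go(.5635,.2552,.61)
```

```text
t 4.05 pos [0.56   0.2456 0.3039] tooly yaw 0.606 shift tool [ 0.0059  0.0084 -0.    ] turn about tool z -0.004 q6 -0.314 tilt [-1.e-04 -2.e-04 -1.e+00] open 0.06842374255911061 F [-0.4  0.5  0.9]
```

Call:
drive_tool:
  rows:
    - [[0.003,0.004,0.02],-0.004]
    - [[0.003,0.004,0.04],0]
    - [[0,0,0.04],0]
    - [[0,0,0.04],0]
    - [[0,0,0.03],0]
    - [[0,0,0.02],0]
    - [[0,0,0.01],0]
    - [[0,0,0],0]

```text
t: 4.85
tool_pos: [0.5623, 0.2552, 0.1023]
tool_rot: [-1.449, -2.785, 0.004]
contact_force: [-0.6, 0.4, -0.1]
opening: 0.0686
grip_force: 0.0
```

Run:
```python
from go import *
go(.5635,.2552,.61)
i=vision.get_image("side")["image"];cv2.imwrite("pics/side1.png",cv2.resize(i[220:400,230:450],(770,600)))
```

```text
t 4.85 pos [0.5623 0.2552 0.1023] tooly yaw 0.6112 shift tool [-0.0007  0.001  -0.    ] turn about tool z 0.0012 q6 -0.306 tilt [ 9.e-04 -3.e-03 -1.e+00] open 0.06863591495437742 F [-0.6  0.4 -0.1]
```

View pics/side1.png

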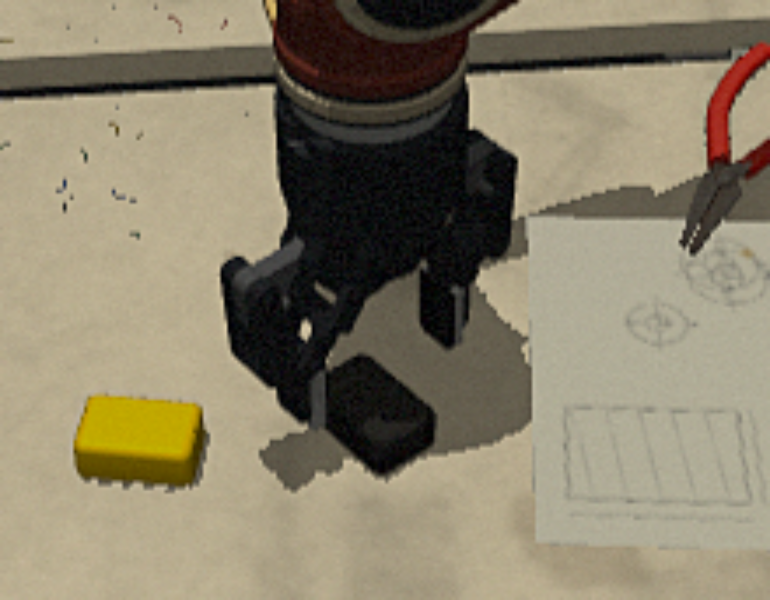

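The picture shows the fingers straddling the black adapter, crop pixel (380,415), with clearance on both sides and well clear of the yellow box. I'll go down and close.

Call:
drive_tool:
  rows:
    - [[-0.001,0.001,0.01],0]
    - [[0,0,0.01],0]
    - [[0,0,0.005],0]
    - [[0,0,0],0]
    - [[0,0,0],0]

```text
t: 5.4
tool_pos: [0.5645, 0.2554, 0.0788]
tool_rot: [-1.449, -2.787, 0.0]
contact_force: [-0.8, 0.5, -0.2]
opening: 0.0684
grip_force: 0.0
```

Call:
drive_tool:
  rows:
    - [[0,0,0],0]
    - [[0,0,0],0]
    - [[0,0,0],0]
    - [[0,0,0],0]
    - [[0,0,0],0]
    - [[0,0,0],0]
    - [[0,0,0],0]
    - [[0,0,0],0]
  jaw: 0.75
  grip_force: 30

```text
t: 6.2
tool_pos: [0.565, 0.2555, 0.0795]
tool_rot: [1.449, 2.787, 0.001]
contact_force: [0.0, 0.2, 4.4]
opening: 0.0333
grip_force: 31.7
```

Run:
```python
from go import *
go(.5635,.2552,.61);print(ctrl.finger_overhang,ctrl.get_obs()["grip_force"])
```

```text
t 6.2 pos [0.565  0.2555 0.0795] tooly yaw 0.6119 shift tool [ 0.0006 -0.0014 -0.    ] turn about tool z 0.0019 q6 -0.307 tilt [-3.e-04  9.e-04 -1.e+00] open 0.033303165504742445 F [0.  0.2 4.4]
0.0726 31.670479774475098
```

Call:
drive_tool:
  rows:
    - [[0,0,-0.005],0]
    - [[0,0,-0.015],0]
    - [[0,0,-0.03],0]
    - [[0,0,-0.03],0]
    - [[0,0,-0.03],0]
    - [[0,0,-0.01],0]
    - [[0,0,0],0]
    - [[0,0,0],0]

```text
t: 7.0
tool_pos: [0.5638, 0.2551, 0.1975]
tool_rot: [-1.448, -2.786, 0.002]
contact_force: [-0.7, 0.3, -1.0]
opening: 0.0332
grip_force: 31.2
```

Run:
```python
from go import *
go(.5515,-.110,.146)
```

```text
t 7.0 pos [0.5638 0.2551 0.1975] tooly yaw 0.612 shift tool [-0.2918 -0.2198  0.0003] turn about tool z 0.466 q6 -0.307 tilt [ 6.e-04 -2.e-03 -1.e+00] open 0.033196031496428156 F [-0.7  0.3 -1. ]
```

Call:
drive_tool:
  rows:
    - [[-0.012,-0.009,0],0]
    - [[-0.024,-0.018,0],0]
    - [[-0.03,-0.0226,0],0]
    - [[-0.03,-0.0226,0],0]
    - [[-0.03,-0.0226,0],0]
    - [[-0.03,-0.0226,0],0]
    - [[-0.03,-0.0226,0],0]
    - [[-0.03,-0.0226,0],0]
    - [[-0.03,-0.0226,0],0]
    - [[-0.024,-0.018,0],0]

```text
t: 8.0
tool_pos: [0.5516, -0.0849, 0.1968]
tool_rot: [-1.45, -2.783, 0.002]
contact_force: [0.6, 0.2, -0.9]
opening: 0.0335
grip_force: 31.1
```

Call:
drive_tool:
  rows:
    - [[-0.012,-0.009,0],0]
    - [[-0.01,-0.0076,0],0]
    - [[0,0,0],0.08]
    - [[0,0,0],0.12]
    - [[0,0,0],0.12]
    - [[0,0,0],0.1]
    - [[0,0,0],0.046]
    - [[0,0,0],0]
    - [[0,0,0],0]

```text
t: 8.9
tool_pos: [0.5522, -0.1094, 0.1984]
tool_rot: [-2.051, -2.379, 0.0]
contact_force: [-0.2, -0.4, 0.2]
opening: 0.0335
grip_force: 31.2
```

Call:
drive_tool:
  rows:
    - [[0,0,0.015],0]
    - [[0,0,0.025],0]
    - [[0,0,0.02],0]
    - [[0,0,0.01],0]
    - [[0,0,0],0]
    - [[0,0,0],0]
    - [[0,0,0],0]

```text
t: 9.6
tool_pos: [0.5532, -0.1102, 0.1302]
tool_rot: [2.052, 2.376, 0.001]
contact_force: [0.7, 0.1, -0.3]
opening: 0.0337
grip_force: 31.1
```

Run:
```python
from go import *
go(.5515,-.110,.146)
i=vision.get_image("side")["image"];a=cv2.resize(i[130:250,260:400],(700,600),interpolation=cv2.INTER_CUBIC)
cv2.imwrite("pics/side2.png",cv2.convertScaleAbs(a,alpha=1.5,beta=25))
```

```text
t 9.6 pos [ 0.5532 -0.1102  0.1302] tooly yaw 0.1461 shift tool [ 0.0004 -0.0017 -0.    ] turn about tool z 0.0001 q6 -0.475 tilt [-0.001   0.0021 -1.    ] open 0.03371239528630086 F [ 0.7  0.1 -0.3]
```

View pics/side2.png

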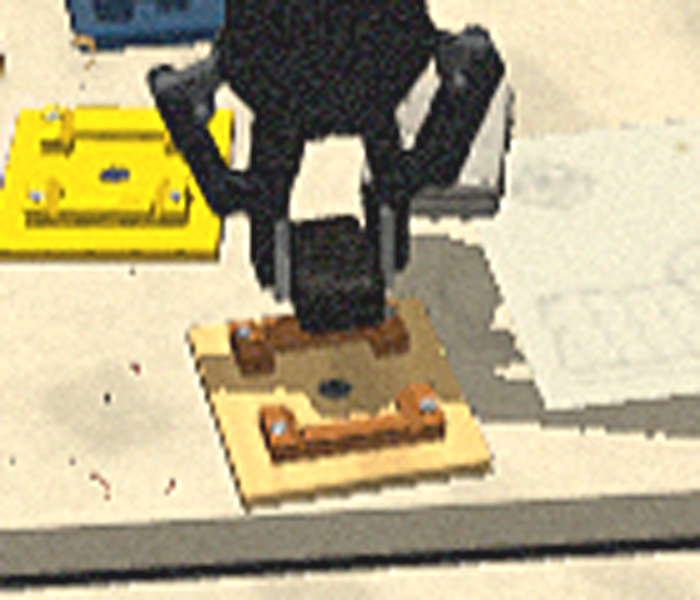

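The adapter is held level and square above the wooden jig. Its front lower edge runs from crop (298,325) to (383,318). I'll check the offset in the hand against the prediction.

Run:
```python
from fit import *
from go import *
S=vision.get_image("side");go(.5515,-.110,.146)
o=ctrl.get_obs();p=o["tool_pos"];z=p[2]-.0795
for X in box([p[0],p[1],.146],(.034,.052,.026),z):
    u=proj(S,X);print(np.round(X,3),"px",np.round(u,1),"crop",np.round([(u[0]-260)*5,(u[1]-130)*5]))
for u,v in((298,325),(383,318)):print(ray(S,260+u/5,130+v/5,z))
g=cv2.cvtColor(S["image"],cv2.COLOR_BGR2GRAY)
for c in (322,326,330,334):print(c,g[168:204,c])
```

```text
t 9.7 pos [ 0.5532 -0.1101  0.1303] tooly yaw 0.1461 shift tool [ 0.0004 -0.0017 -0.    ] turn about tool z 0.0001 q6 -0.475 tilt [-0.0011  0.0022 -1.    ] open 0.03345774223888614 F [ 0.6  0.2 -0.9]
[ 0.54  -0.138  0.051] px [330.6 182.5] crop [353. 262.]
[ 0.54  -0.138  0.077] px [330.4 171.5] crop [352. 208.]
[ 0.533 -0.087  0.051] px [336.5 196.7] crop [383. 334.]
[ 0.533 -0.087  0.077] px [336.4 185.6] crop [382. 278.]
[ 0.574 -0.133  0.051] px [314.1 184.7] crop [271. 274.]
[ 0.574 -0.133  0.077] px [313.7 173.8] crop [269. 219.]
[ 0.566 -0.082  0.051] px [319.5 199.1] crop [297. 346.]
[ 0.566 -0.082  0.077] px [319.1 188. ] crop [296. 290.]
[ 0.56507699 -0.0960614   0.05077346]
[ 0.53151683 -0.09765991  0.05077346]
322 [138 137 137 142 155 138   0  10  15   9  15  13  10  16  15   7  15  28
  26  24  16  12   7  15   0  24  14   6  21  42  32  51  77  74  77  72]
326 [143 143 141 144 136  61   2  16   9  18  15  15   1   8  13  21  16  24
  35  30  12   8   1   0  20   4   5   1  17  37  39  55  71  64  65  67]
330 [146 145 144 151 132  22   3   2  12  14   2   8  13   1  21  17  13  23
  35  22   3   0  19  13   9  10   0   4  32  36  47  69  64  63  65  57]
334 [ 0  5  3  0  0 14  0  6  0  0  6 11  7  1  9  3 20 26 37 11  2  2  3  9
 11 19 12 28 41 37 27 38 57 67 68 67]
```

Call:
drive_tool:
  rows:
    - [[0,-0.002,0.01],0]
    - [[0,0,0.012],0]
    - [[0,0,0.008],0]
    - [[0,0,0.006],0]
    - [[0,0,0],0]
    - [[0,0,0],0]

```text
t: 10.3
tool_pos: [0.5504, -0.1101, 0.0926]
tool_rot: [-2.053, -2.377, 0.0]
contact_force: [0.3, -0.3, -0.1]
opening: 0.0332
grip_force: 31.1
```

Run:
```python
from go import *
go(.551,-.1105,.146)
i=vision.get_image("side")["image"];a=cv2.resize(i[130:250,260:400],(700,600),interpolation=cv2.INTER_CUBIC)
cv2.imwrite("pics/side3.png",cv2.convertScaleAbs(a,alpha=1.7,beta=35))
```

```text
t 10.3 pos [ 0.5504 -0.1101  0.0926] tooly yaw 0.146 shift tool [-0.0004  0.0006 -0.    ] turn about tool z 0.0 q6 -0.476 tilt [ 2.e-04 -4.e-04 -1.e+00] open 0.033170077815687156 F [ 0.3 -0.3 -0.1]
```

View pics/side3.png

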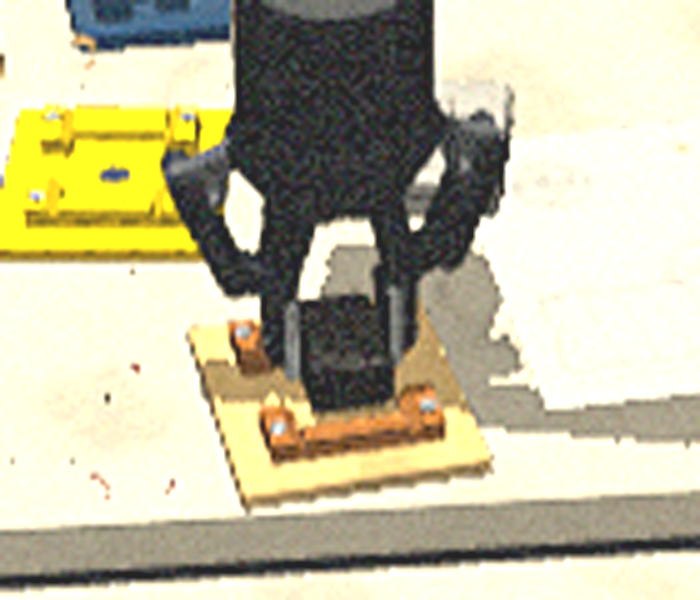

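The adapter is inside the fences with its front lower edge near crop (350,405), floor visible in front of it, and no contact force. I'll lower it the last few millimetres.

Call:
drive_tool:
  rows:
    - [[0,0,0.001],0]
    - [[0,0,0.001],0]
    - [[0,0,0.001],0]
    - [[0,0,0],0]
    - [[0,0,0],0]

```text
t: 10.85
tool_pos: [0.5504, -0.1102, 0.0899]
tool_rot: [2.053, 2.378, -0.0]
contact_force: [0.5, 0.0, 0.6]
opening: 0.0334
grip_force: 31.1
```

Call:
drive_tool:
  rows:
    - [[0,0,0.001],0]
    - [[0,0,0],0]
    - [[0,0,0],0]

```text
t: 11.15
tool_pos: [0.5504, -0.1102, 0.0888]
tool_rot: [-2.053, -2.378, 0.0]
contact_force: [0.3, -0.5, -0.5]
opening: 0.0334
grip_force: 31.1
```

Call:
drive_tool:
  rows:
    - [[0,0,0.0005],0]
    - [[0,0,0],0]
    - [[0,0,0],0]

```text
t: 11.45
tool_pos: [0.5505, -0.1102, 0.0885]
tool_rot: [2.053, 2.377, 0.0]
contact_force: [-0.8, -0.3, -0.5]
opening: 0.0333
grip_force: 31.2
```

Call:
drive_tool:
  rows:
    - [[0,0,0.0005],0]
    - [[0,0,0],0]
    - [[0,0,0],0]

```text
t: 11.75
tool_pos: [0.5505, -0.1102, 0.0885]
tool_rot: [-2.053, -2.378, 0.0]
contact_force: [-3.0, 0.8, 4.8]
opening: 0.0332
grip_force: 31.8
```

It's in contact at 4.8 N, so I'll let go and back off.

Call:
drive_tool:
  rows:
    - [[0,0,0],0]
    - [[0,0,0],0]
    - [[0,0,0],0]
    - [[0,0,0],0]
    - [[0,0,0],0]
  jaw: 0.3

```text
t: 12.25
tool_pos: [0.5504, -0.1102, 0.0878]
tool_rot: [-2.053, -2.377, 0.0]
contact_force: [0.7, -0.1, -0.5]
opening: 0.0598
grip_force: 0.0
```

Call:
drive_tool:
  rows:
    - [[0,0,-0.01],0]
    - [[0,0,-0.02],0]
    - [[0,0,-0.04],0]
    - [[0,0,-0.045],0]
    - [[0,0,-0.045],0]
    - [[0,0,-0.03],0]
    - [[0,0,-0.01],0]

```text
t: 12.95
tool_pos: [0.5519, -0.1106, 0.2938]
tool_rot: [2.048, 2.371, 0.005]
contact_force: [0.6, -0.4, 0.4]
opening: 0.0599
grip_force: 0.0
```

Call:
drive_tool:
  rows:
    - [[0.01,0,0],0]
    - [[0.025,0,0],0]
    - [[0.04,0,0],0]
    - [[0.04,0,0],0]
    - [[0.04,0,0],0]
    - [[0.03,0,0],0]
    - [[0.015,0,0],0]
    - [[0,0,0],0]
    - [[0,0,0],0]

```text
t: 13.85
tool_pos: [0.521, 0.0873, 0.2867]
tool_rot: [-2.053, -2.377, 0.003]
contact_force: [0.5, -0.0, 0.3]
opening: 0.0599
grip_force: 0.0
```

Run:
```python
from go import *
go(.551,-.1105,.146)
S=vision.get_image("side")["image"];T=vision.get_image("top")["image"]
f=lambda i,x,y:cv2.convertScaleAbs(cv2.resize(i[y:y+90,x:x+90],(400,400),interpolation=cv2.INTER_CUBIC),alpha=1.6,beta=30)
cv2.imwrite("pics/end.png",np.hstack([f(S,285,160),f(T,322,213)]))
```

```text
t 13.85 pos [0.521  0.0873 0.2867] tooly yaw 0.1462 shift tool [-2.e-01  9.e-04  1.e-04] turn about tool z 0.0002 q6 -0.121 tilt [-5.e-04 -2.e-03 -1.e+00] open 0.059935513807982926 F [ 0.5 -0.   0.3]
```

View pics/end.png

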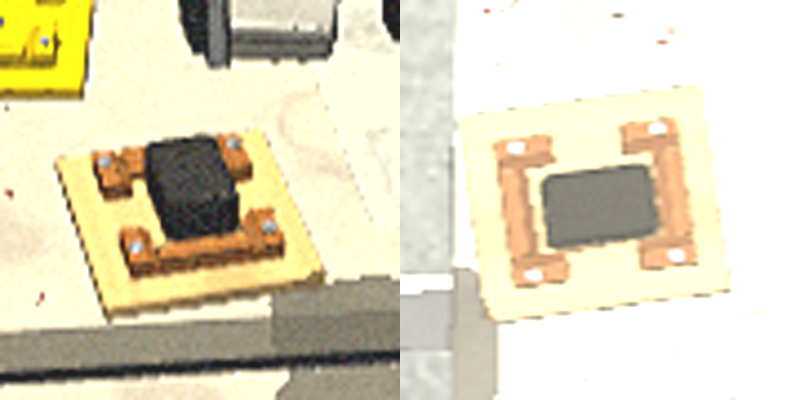

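The adapter, at (600,205) in the top crop, sits square and level between the fences with its long side along the pocket's long side. The gripper is clear of it.

```bash
python3 -c "
from station import ctrl
print(ctrl.finish_job())"
```

```text
the job is handed in; nothing more can be done
None
```

The black adapter is seated flat in the wooden jig's pocket, aligned with its long sides and released; the arm never went near the tin or bit case, and I handed the job in at about 14 s (the white label never showed in either camera, so I picked the adapter by colour and size).

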